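# Set a scored acrylic sheet over the snapping edge

## Task

The white acrylic sheet on the fenced plywood board has been scored along its dark line and is to be set up for snapping. Push it with the fingertips, never picking it up or tipping it, until its long side lies against the wooden fence and the dark line sits right over the board's metal-faced front edge, so that the short strip beyond the line overhangs; then take the hand clear. Leave the scoring knife, glue bottle, screw tub and hinge where they are.

Things in the scene. Friction and masses are not known exactly. Their poses are not given: they have to be found in the camera images.
- edge_corner (a point): Point on the top of the fixed plywood board (top 36 mm above the bench) where the fence's inner face meets the straight front edge, which is faced with a bright aluminium strip flush with the top. Its axes: x outward, square to the front edge, away from the robot; y toward the fence; z up. Free top surface: x = -320 to 0 mm, y = -215 to 0 mm from here.
- fence_mid (a point): Point where the fence's inner face meets the board's top, 160 mm behind edge_corner; same axes. The fence is a dark hardwood strip along the board's left side, 28 mm wide (y = 0 to +28 mm) and 16 mm high above the top.
- sheet_centre (a point): Centre (half-way up) of the loose white acrylic sheet, 160 mm (its x) by 120 mm (its y) by 6 mm thick, about 0.14 kg, lying flat on the board and free to slide. Its +x end is the end that goes out over the front edge; its +y long side is the one that goes against the fence. A small blue tape patch marks its rear right part.
- score_line (a point): Middle of the scored line, half-way through the sheet's thickness: a black line 3 mm wide drawn across the whole sheet, 45 mm behind the front (+x) end and 115 mm ahead of the rear end. Axes as the sheet's.
- side_front (a point): Front corner of the sheet's fence-side long edge (x = +80, y = +60 mm from the sheet's centre), half-way up.
- side_rear (a point): Rear corner of the sheet's fence-side long edge (x = -80, y = +60 mm from the sheet's centre), half-way up.
- knife: Scoring knife, yellow handle with black grip and steel blade, about 160 mm long along its x, 20 mm wide, 14 mm high, lying on the bench close along the board's right side; origin at the underside, about mid length. To be left alone.
- glue: White glue bottle with an orange cap, 60 mm diameter, 165 mm high, standing on the bench to the right of the board; origin at the centre of its underside. To be left alone.
- screws: Open dark grey tub of screws, 80 mm diameter at the rim, 55 mm high, standing on the bench to the left of the fence; origin at the centre of its underside. To be left alone.
- hinge: Steel concealed cabinet hinge, about 85 x 60 mm and 18 mm high, lying on the bench to the left of the fence; origin at its underside, near its middle. To be left alone.
- sheet: The acrylic sheet itself; origin at the centre of its underside, axes as described for its centre.
Things that resemble listed ones, but are neither listed nor needed, are in the scene too. Of the things like the sheet, leave any that is green or pink; of the rest the larger one is meant.

How it is judged:
By the outcome, as a careful person would: the job done as asked, in the order asked, and still so for the second after the job is handed in, with the robot touching nothing.
It also fails if it takes over 48 s, if anything falls off the work surface, if the arm or the gripper's body presses on something with over 40 N, if the wrist force passes 120 N, or if a joint passes its speed limit or range.

## Robot

A 6-joint arm with a two-finger parallel gripper is mounted at the origin on the work surface. World frame = base frame: x ahead of the robot, y to its left, z up, the work surface at z = 0. Lengths are in m, angles in rad, forces in N, time in s.
With the tool pointing down it reaches from about 0.275 to 0.85 m from the base axis. Payload 5.2 kg.
Tool frame: the origin (TCP) lies at the very end of the fingers, on their centre line; the grasp point (between the pads) lies 19 mm behind it (bot.tcp_to_grasp is the distance from the TCP to the grasp point, in m); z points along the fingers, y is the direction in which the jaws open and shut (so a half turn about z gives the same grasp; the last joint's range is limited). The gripper opens to 85 mm and grips with 20 to 120 N. Pads are 22 mm wide; open, the fingers measure 114 mm over their backs; the gripper's body (76 mm by 85 mm) begins 54 mm behind the grasp point. The pads swing forward as they close: fully open they stand 13 mm farther back than shut.
Start: joints at [1.002, 0.259, 1.535, -0, 1.348, -0.203], TCP at [0.197, 0.514, 0.231] pointing down, gripper open.
Joint ranges: [-3.14, 3.14], [-0.91, 2.08], [0.19, 2.58], [-1.22, 4.36], [0.22, 2.71], [-3.12, 3.12]. Speed limits (rad/s): [2.57, 2.57, 3.14, 3.14, 3.14, 3.14].

## Interface

Orientations are given as a unit quaternion [x, y, z, w].
In Python, from cell import read_state, viewer, ticket, bot gives the robot as it stands.
- The arm moves only by the shell command python3 -m inch 'ROWS' [OPENING]. ROWS is JSON, a list that holds one entry, the list of rows, each a list of 6 numbers: the shift along the tool's x, y, z in cm, then the turn, a rotation vector about the tool's x, y, z in rad. A call has 1 to 20 rows; each row is the pose to reach, as a shift and turn from the pose commanded when the call began, along the tool's axes at that moment; what a row does not reach only later rows make up. A row lasts 1/12 s, in which the tool goes at most 41.7 mm and 7.16 degrees, less where a joint would pass 70% of its speed; a pose out of reach is approached as far as the arm can. A call with a gripper value outside its range is refused whole. OPENING is the opening, from -1 (shut) to 1 (fully open), so that 0 is half open, set as the call begins (- or left out, the last holds). The fingers move at their own pace and stop on an object; the grip force is fixed at half the most. Time passes only in rows, so rows that repeat a pose let the fingers close. It gives the time, the measured TCP pose, the force and the opening at its end, in the units of the state.
- read_state(): the state, without advancing time (a new reading comes with each control period).
- viewer.grab_frame(name): name is "scene" or "top" or "wrist"; returns the picture (480x640x3 uint8, red, green, blue); there is no depth.
- viewer.camera_model(name): a dict with "fx", "fy", "cx", "cy" (pixels), "dist_coeffs" ([k1, k2, p1, p2, k3] as OpenCV has them; the pictures are not rectified), "T" (4x4, takes a point from camera to world coordinates). Camera axes: x right, y up, looking along -z (the intrinsics and any distortion apply to the point x, -y, -z); pixel columns grow to the right and rows downward; lengths in m; the calibration is good to about 2 mm. A picture is of the moment at which its call begins: read the wrist's pose just before it. camera_model takes no time and is no camera call; for the wrist camera it gives the pose at the moment of the call.
- ticket.close_job(): hands the job in, once; it reports no verdict.
The state is a dict: "t": time; "q": joint angles; "joint_vel": joint speeds; "tau": joint torques, N m; "position": TCP position; "ee_rot": TCP orientation; "wrist_force": force on the tool from outside, world axes, zero at the start; "wrist_torque": the same for the moment, N m; "finger_gap": opening from 0.0 (shut) to 1.0 (fully open).
Only numpy, scipy, OpenCV 4.12 (cv2) and the standard library are available. Lean on these libraries where they do the work, as an engineer would, in place of code of your own. Each camera call takes 0.05 s, during which the arm holds its last target.

## Working session

There is one attempt and no reset: what is moved stays moved. The work goes in short steps, Python scripts to look and compute and a shell command to move; the robot and the scene stay as the last step left them, time stands still between calls to the robot, and variables do not carry over. Pictures are saved under pics/ and viewed, and the job is handed in when it is done.

```bash
ls; mkdir -p pics
python3 - <<'E'
from cell import read_state, viewer, ticket, bot
import cv2
s=read_state();print(s)
for n in ("scene","top"):
    im=viewer.grab_frame(n);cv2.imwrite(f"pics/{n}0.png",im[:,:,::-1])
    m=viewer.camera_model(n);print(n,m)
E
```

```text
pics
{'t': 0.0, 'q': array([ 1.00217365e+00,  2.59349014e-01,  1.53607633e+00,  7.59175060e-07,
        1.34802359e+00, -2.02758601e-01]), 'joint_vel': array([-0.00022992, -0.00035219,  0.00160639, -0.00115154,  0.00026828,
        0.00225802]), 'tau': array([ 2.59859462e-04, -4.46030366e+01, -2.90573734e+01, -1.89236252e-04,
        1.16771375e-02,  1.44400980e-05]), 'position': array([0.19643023, 0.51315746, 0.23047418]), 'ee_rot': array([ 1.81913473e-01,  9.83314104e-01, -8.59817627e-04, -3.49508042e-04]), 'wrist_force': array([ 0.31595456, -0.82102955, -0.19468481]), 'wrist_torque': array([-0.00900227, -0.01046988,  0.04430362]), 'finger_gap': 1.000067981212953}
scene {'fx': 472.68228073502604, 'fy': 472.68228073502604, 'cx': 333.14063144312524, 'cy': 244.4405971235935, 'dist_coeffs': array([-0.12289709,  0.        ,  0.        ,  0.        ,  0.        ]), 'T': array([[ 0.10873538, -0.76544134,  0.63425245,  1.14443968],
       [ 0.99406849,  0.08237176, -0.07101221, -0.08123251],
       [ 0.00211119,  0.63821191,  0.76985784,  0.76631071],
       [ 0.        ,  0.        ,  0.        ,  1.        ]])}
top {'fx': 490.752895737854, 'fy': 490.752895737854, 'cx': 314.7204536065347, 'cy': 241.24867623354012, 'dist_coeffs': array([0.01394545, 0.        , 0.        , 0.        , 0.        ]), 'T': array([[ 0.02401068,  0.99108947, -0.13101582,  0.47365073],
       [-0.99880434,  0.01819963, -0.04537247, -0.03219729],
       [-0.04258374,  0.13194859,  0.99034145,  0.864811  ],
       [ 0.        ,  0.        ,  0.        ,  1.        ]])}
```

View pics/scene0.png

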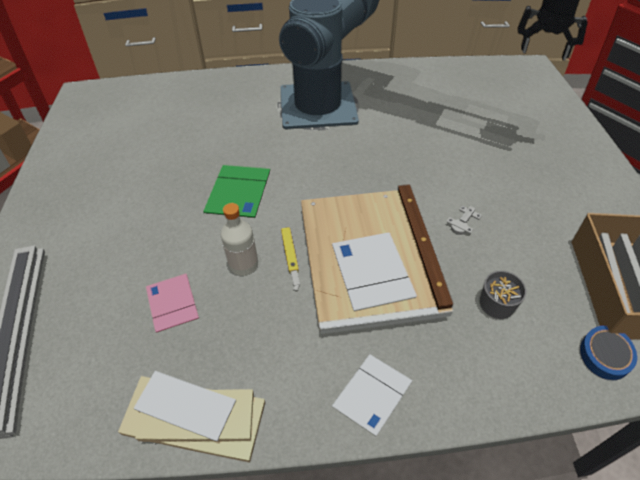

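View pics/top0.png

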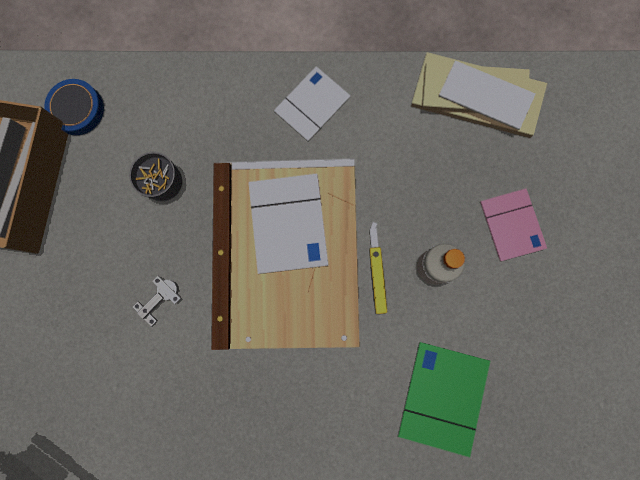

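The candidates are the white sheet on the board (top view 288,223), the smaller white one on the bench (312,103), the green one (444,400), the pink one (513,225), and a plain white card on yellow pads (487,95). The one meant is on the board: it is the larger of the white ones with a line, and it has a blue patch at its rear right. I'll enlarge it and measure.

```bash
cat > h.py <<'E'
import numpy as np, cv2
from cell import read_state, viewer, bot
def ray(m,uv):
    K=np.array([[m["fx"],0,m["cx"]],[0,m["fy"],m["cy"]],[0,0,1]])
    p=cv2.undistortPoints(np.float64(uv).reshape(-1,1,2),K,np.array(m["dist_coeffs"]))[:,0]
    d=np.c_[p[:,0],-p[:,1],-np.ones(len(p))]
    return m["T"][:3,3], d@m["T"][:3,:3].T
def onz(m,uv,z):
    o,d=ray(m,uv); return o+d*((z-o[2])/d[:,2])[:,None]
def proj(m,P):
    T=np.linalg.inv(m["T"]);p=np.atleast_2d(P)@T[:3,:3].T+T[:3,3]
    K=np.array([[m["fx"],0,m["cx"]],[0,m["fy"],m["cy"]],[0,0,1]])
    q=p*[1,-1,-1]
    return cv2.projectPoints(q,np.zeros(3),np.zeros(3),K,np.array(m["dist_coeffs"]))[0][:,0]
E
python3 - <<'E'
from h import *
im=cv2.imread("pics/top0.png")
c=im[150:360,200:400];cv2.imwrite("pics/crop0.png",cv2.resize(c,None,fx=2.8,fy=2.8,interpolation=cv2.INTER_CUBIC))
im=cv2.imread("pics/scene0.png")
c=im[170:340,290:470];cv2.imwrite("pics/crop1.png",cv2.resize(c,None,fx=3.5,fy=3.5,interpolation=cv2.INTER_CUBIC))
E
```

```text
(no output)
```

View pics/crop0.png

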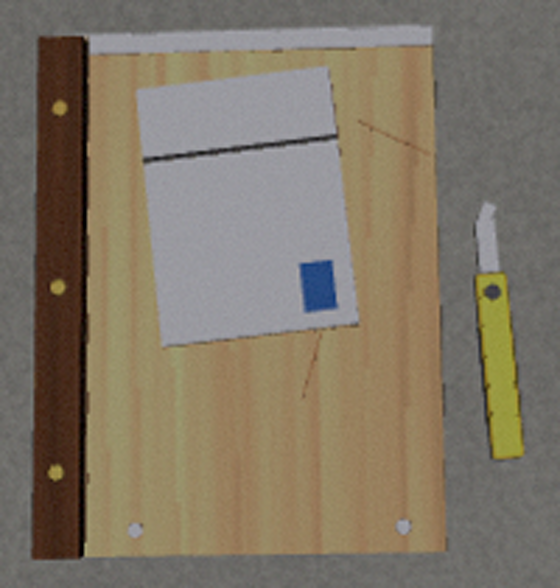

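View pics/crop1.png

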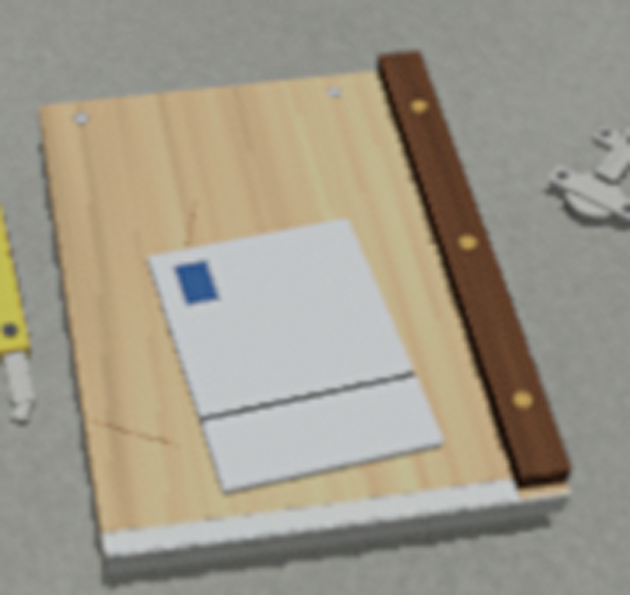

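The crop confirms it: a white lined sheet on the board with its patch at the rear right. Now I'll measure it precisely.

```bash
cat > meas.py <<'E'
from h import *
def fitedge(g,p,q,half=5,n=40,trim=.08,sgn=0):
    # strongest step across the line p->q, robust line fit
    p,q=np.float64(p),np.float64(q);d=(q-p)/np.linalg.norm(q-p);nn=np.array([-d[1],d[0]])
    ts=np.linspace(trim,1-trim,n);s=np.arange(-half,half+.01,.25);P=[]
    g=cv2.GaussianBlur(np.float32(g),(0,0),.8)
    for t in ts:
        xy=p+(q-p)*t+s[:,None]*nn
        v=cv2.remap(g,np.float32(xy[:,:1]),np.float32(xy[:,1:]),cv2.INTER_LINEAR)[:,0]
        dv=np.gradient(v); dv=np.abs(dv) if sgn==0 else np.clip(dv*sgn,0,None)
        k=dv.argmax(); w=np.zeros_like(dv);w[max(0,k-4):k+5]=dv[max(0,k-4):k+5]
        P.append(p+(q-p)*t+nn*(w@s/max(w.sum(),1e-9)))
    P=np.float32(P);vx,vy,x,y=cv2.fitLine(P,cv2.DIST_HUBER,0,.01,.001)[:,0]
    r=np.abs((P-[x,y])@np.array([-vy,vx]));print("  resid",r.mean().round(2),(r>1).sum())
    P=P[r<1]
    vx,vy,x,y=cv2.fitLine(P,cv2.DIST_HUBER,0,.01,.001)[:,0]
    a=np.array([x,y]);v=np.array([vx,vy]);return np.array([a+v*((p-a)@v),a+v*((q-a)@v)])
def isect(L,M):
    h=lambda l:np.cross(np.r_[l[0],1],np.r_[l[1],1])
    c=np.cross(h(L),h(M));return c[:2]/c[2]
E
cat > m0.py <<'E'
from meas import *
for n,C,F,E in (("top",[(249,181),(317,174),(328,266),(258,273)],[(231,165),(230,345)],[(234,161),(352,160)]),
          ("scene",[(416,297),(353.5,310.5),(333,243),(389.5,233)],[(437,308),(400,190)],[(438,311),(320,323)])):
    im=cv2.imread(f"pics/{n}0.png");m=viewer.camera_model(n)
    b=im[:,:,0].astype(float); 
    fl,ff,fr,rr=None,None,None,None
    left=fitedge(b,C[0],C[3]);front=fitedge(b,C[0],C[1]);right=fitedge(b,C[1],C[2]);rear=fitedge(b,C[2],C[3])
    c=np.array([isect(left,front),isect(front,right),isect(right,rear),isect(rear,left)])
    P=onz(m,c,.042);print(n,"px",c.round(1).tolist());print(P[:,:2].round(4).tolist())
    print("sizes",[np.linalg.norm(P[i]-P[(i+1)%4]).round(4) for i in range(4)],"centre",P.mean(0).round(4))
    x=(P[0]-P[3]+P[1]-P[2]);print("yaw sheet",np.degrees(np.arctan2(x[1],x[0])).round(2))
    g=im[:,:,2].astype(float)
    f=fitedge(g,*F,half=4);e=fitedge(g,*E,half=4)
    print("fence px",f.round(1).tolist(),"front px",e.round(1).tolist())
    Fp=onz(m,f,.036);Ep=onz(m,e,.036);k=onz(m,[isect(f,e)],.036)[0]
    df=Fp[0]-Fp[1];de=Ep[1]-Ep[0]
    print("corner",k.round(4),"fence yaw",np.degrees(np.arctan2(df[1],df[0])).round(2),"front outward yaw",(np.degrees(np.arctan2(de[1],de[0]))+90).round(2))
E
python3 m0.py
```

```text
resid 0.31 2
  resid 0.15 0
  resid 0.14 0
  resid 0.15 0
top px [[248.0, 181.5], [316.5, 173.0], [328.0, 264.7], [257.3, 273.1]]
[[0.6846, 0.1236], [0.7012, 0.0052], [0.5431, -0.0178], [0.5265, 0.1011]]
sizes [np.float64(0.1196), np.float64(0.1597), np.float64(0.1201), np.float64(0.1597)] centre [0.6139 0.053  0.042 ]
yaw sheet 8.19
  resid 0.15 0
  resid 0.18 0
fence px [[231.2, 165.0], [230.1, 345.0]] front px [[234.0, 161.9], [351.9, 158.2]]
corner [0.721  0.1557 0.036 ] fence yaw 2.34 front outward yaw 2.49
  resid 0.25 1
  resid 0.14 0
  resid 0.17 0
  resid 0.13 0
scene px [[416.8, 295.8], [353.5, 309.5], [331.7, 242.8], [389.0, 231.7]]
[[0.6859, 0.1249], [0.7021, 0.0054], [0.5431, -0.0168], [0.5263, 0.1025]]
sizes [np.float64(0.1206), np.float64(0.1605), np.float64(0.1205), np.float64(0.1611)] centre [0.6143 0.054  0.042 ]
yaw sheet 7.96
  resid 0.15 0
  resid 0.22 0
fence px [[436.6, 308.1], [397.4, 190.9]] front px [[438.3, 313.6], [320.4, 326.9]]
corner [0.7244 0.1575 0.036 ] fence yaw 2.17 front outward yaw 0.91
```

```bash
cat > go.py <<'E'
import sys
from h import *
from scipy.spatial.transform import Rotation as Ro
C=np.array([0.7213,0.1562]);A=np.radians(2.35);ax=np.array([np.cos(A),np.sin(A)]);ay=np.array([-np.sin(A),np.cos(A)])
def b2w(x,y): return C+ax*x+ay*y
def w2b(p): d=np.asarray(p)[:2]-C; return np.array([d@ax,d@ay])
def plan(x,y,z,tooly):  # board x,y (m), world z, tool-y heading rel. board x (deg)
    s=read_state();R=Ro.from_quat(s["ee_rot"])
    t=np.r_[b2w(x,y),z];yy=np.r_[np.cos(A+np.radians(tooly)),np.sin(A+np.radians(tooly)),0]
    zz=np.array([0,0,-1.]);G=Ro.from_matrix(np.c_[np.cross(yy,zz),yy,zz])
    print("t",s["t"],"board now",(w2b(s["position"])*1000).round(1),"z",s["position"][2].round(4),"F",s["wrist_force"].round(1))
    print("shift cm",(R.inv().apply(t-s["position"])*100).round(2),"rot",(R.inv()*G).as_rotvec().round(3))
    print("tool axes in board: x",(R.as_matrix()[:2,0]@np.c_[ax,ay]).round(3),"y",(R.as_matrix()[:2,1]@np.c_[ax,ay]).round(3))
if __name__=="__main__": plan(*map(float,sys.argv[1:5]))
E
python3 go.py -.105 -.190 .13 0; python3 go.py -.105 -.190 .13 180
python3 - <<'E'
from h import *
m=viewer.camera_model("top");print(onz(m,[(427,268),(376,223),(385,312)],0.0))
E
```

```text
t 0.1 board now [-509.8  378.2] z 0.2306 F [ 0.2 -0.1 -0.2]
shift cm [-59.66 -36.15  10.09] rot [-2.000e-03  1.000e-03  1.164e+00]
tool axes in board: x [-0.918  0.396] y [0.396 0.918]
t 0.1 board now [-509.8  378.2] z 0.2306 F [ 0.2 -0.1 -0.2]
shift cm [-59.66 -36.15  10.09] rot [-1.000e-03 -2.000e-03 -1.978e+00]
tool axes in board: x [-0.918  0.396] y [0.396 0.918]
[[ 0.5445016  -0.19014049  0.        ]
 [ 0.62279007 -0.10084133  0.        ]
 [ 0.46653956 -0.11753647  0.        ]]
```

```bash
python3 -m inch '[[[-59.7,-36.1,8,0,0,1.164],[-59.7,-36.1,8,0,0,1.164],[-59.7,-36.1,8,0,0,1.164],[-59.7,-36.1,8,0,0,1.164],[-59.7,-36.1,8,0,0,1.164],[-59.7,-36.1,8,0,0,1.164],[-59.7,-36.1,8,0,0,1.164],[-59.7,-36.1,8,0,0,1.164],[-59.7,-36.1,8,0,0,1.164],[-59.7,-36.1,8,0,0,1.164],[-59.7,-36.1,8,0,0,1.164],[-59.7,-36.1,8,0,0,1.164],[-59.7,-36.1,8,0,0,1.164],[-59.7,-36.1,8,0,0,1.164],[-59.7,-36.1,8,0,0,1.164],[-59.7,-36.1,8,0,0,1.164],[-59.7,-36.1,8,0,0,1.164],[-59.7,-36.1,8,0,0,1.164],[-59.7,-36.1,8,0,0,1.164],[-59.7,-36.1,8,0,0,1.164]]]' 1; python3 go.py -.105 -.190 .05 0
```

```text
t: 1.77
position: [0.6242, -0.0367, 0.1505]
ee_rot: [0.693, 0.721, -0.0, -0.001]
wrist_force: [0.3, 0.8, 0.6]
finger_gap: 1.001
t 1.7667 board now [-104.9 -188.7] z 0.1505 F [0.3 0.8 0.6]
shift cm [-1.400e-01  1.000e-02  1.005e+01] rot [-0.002 -0.001 -0.001]
tool axes in board: x [0.001 1.   ] y [ 1.    -0.001]
```

```bash
python3 -m inch '[[[-0.1,0,4,0,0,0],[-0.1,0,8,0,0,0],[-0.1,0,10,0,0,0],[-0.1,0,10,0,0,0],[-0.1,0,10,0,0,0]]]'
python3 - <<'E'
from h import *
for n in ("scene","wrist"):
    im=viewer.grab_frame(n);im=im[:,:,::-1]
    if n=="scene": im=cv2.resize(im[140:340,260:480],None,fx=3,fy=3,interpolation=cv2.INTER_CUBIC)
    cv2.imwrite(f"pics/{n}1.png",im)
E
```

```text
t: 2.18
position: [0.6238, -0.0363, 0.051]
ee_rot: [0.692, 0.722, -0.001, -0.001]
wrist_force: [0.2, 0.3, 1.3]
finger_gap: 1.003
```

View pics/scene1.png

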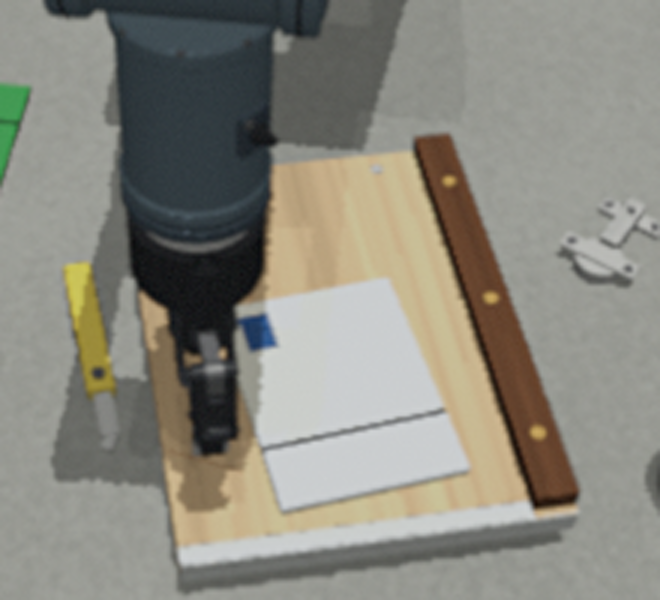

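View pics/wrist1.png

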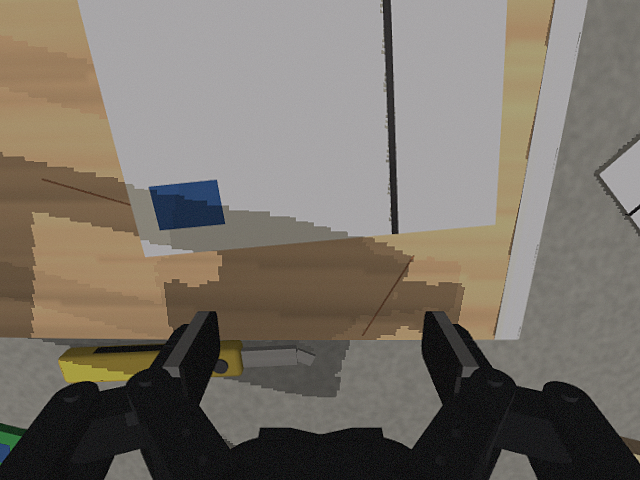

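Run:
```python
from go import *
m=viewer.camera_model("wrist")
o,d=ray(m,[(216,312),(424,312)])
for z in (.045,.05,.055,.06,.065,.07,.075):
    P=onz(m,[(216,312),(424,312)],z);print(z,np.linalg.norm(P[0]-P[1]).round(4),(w2b(P.mean(0))*1000).round(1))
print("tcp",w2b(read_state()["position"]))
```

```text
0.045 0.0992 [-101.9 -193.3]
0.05 0.0958 [-101.9 -190.4]
0.055 0.0925 [-101.9 -187.4]
0.06 0.0892 [-101.9 -184.5]
0.065 0.0859 [-101.9 -181.5]
0.07 0.0826 [-102.  -178.6]
0.075 0.0793 [-102.  -175.6]
tcp [-0.10283183 -0.18952835]
```

The pads measure 85 mm apart at z≈0.065, so the open tips stand about 13–15 mm above the TCP. I'll go down in small guarded steps.

```bash
python3 -m inch '[[[0,0,1,0,0,0],[0,0,2,0,0,0],[0,0,2.2,0,0,0],[0,0,2.2,0,0,0]]]'; python3 -m inch '[[[0,0,0.1,0,0,0],[0,0,0.2,0,0,0],[0,0,0.3,0,0,0],[0,0,0.3,0,0,0]]]';python3 -m inch '[[[0,0,0.05,0,0,0],[0,0,0.1,0,0,0],[0,0,0.1,0,0,0]]]'
```

```text
t: 2.62
position: [0.6243, -0.0379, 0.0284]
ee_rot: [0.692, 0.721, -0.0, -0.001]
wrist_force: [-0.4, 0.1, 0.2]
finger_gap: 1.0
t: 2.95
position: [0.6252, -0.0381, 0.0263]
ee_rot: [0.693, 0.721, 0.0, 0.0]
wrist_force: [-0.5, -0.2, 0.5]
finger_gap: 1.004
t: 3.2
position: [0.6251, -0.038, 0.0253]
ee_rot: [0.692, 0.721, -0.0, -0.0]
wrist_force: [0.4, 0.1, 0.3]
finger_gap: 1.0
```

```bash
python3 -m inch '[[[0,0,0.05,0,0,0],[0,0,0.1,0,0,0],[0,0,0.1,0,0,0]]]';python3 -m inch '[[[0,0,0.05,0,0,0],[0,0,0.05,0,0,0]]]'; python3 go.py -.105 -.125 .024 0
```

```text
t: 3.45
position: [0.6251, -0.038, 0.0242]
ee_rot: [0.692, 0.721, -0.0, -0.0]
wrist_force: [0.4, 0.2, 1.0]
finger_gap: 0.999
t: 3.62
position: [0.6251, -0.038, 0.0237]
ee_rot: [0.692, 0.721, -0.0, -0.0]
wrist_force: [0.7, 0.2, -0.3]
finger_gap: 1.004
t 3.6167 board now [-104.1 -190.1] z 0.0237 F [ 0.7  0.2 -0.3]
shift cm [ 6.51 -0.09 -0.03] rot [-0. -0. -0.]
tool axes in board: x [0. 1.] y [ 1. -0.]
```

```bash
python3 -m inch '[[[0.5,0,0,0,0,0],[1.0,0,0,0,0,0],[1.3,0,0,0,0,0],[1.6,0,0,0,0,0],[1.9,0,0,0,0,0],[2.2,0,0,0,0,0],[2.5,0,0,0,0,0],[2.8,0,0,0,0,0],[3.1,0,0,0,0,0],[3.4,0,0,0,0,0],[3.7,0,0,0,0,0],[4.0,0,0,0,0,0],[4.3,0,0,0,0,0],[4.6,0,0,0,0,0],[4.8,0,0,0,0,0],[4.9,0,0,0,0,0],[5.0,0,0,0,0,0],[5.0,0,0,0,0,0]]]'
python3 - <<'E'
from h import *
for n in ("wrist","scene"):
    im=viewer.grab_frame(n);im=im[:,:,::-1]
    cv2.imwrite(f"pics/{n}2.png",im)
im=cv2.resize(im[140:340,260:480],None,fx=3,fy=3,interpolation=cv2.INTER_CUBIC);cv2.imwrite("pics/scene2c.png",im)
E
python3 go.py -.105 -.131 .024 0
```

```text
t: 5.12
position: [0.6231, 0.0122, 0.0238]
ee_rot: [0.692, 0.721, 0.0, -0.0]
wrist_force: [-1.0, 0.4, -0.4]
finger_gap: 1.0
t 5.2167 board now [-104.  -140.1] z 0.0238 F [-0.4  0.1  0.3]
shift cm [ 0.91 -0.1  -0.02] rot [ 0. -0. -0.]
tool axes in board: x [0. 1.] y [ 1. -0.]
```

View pics/scene2c.png

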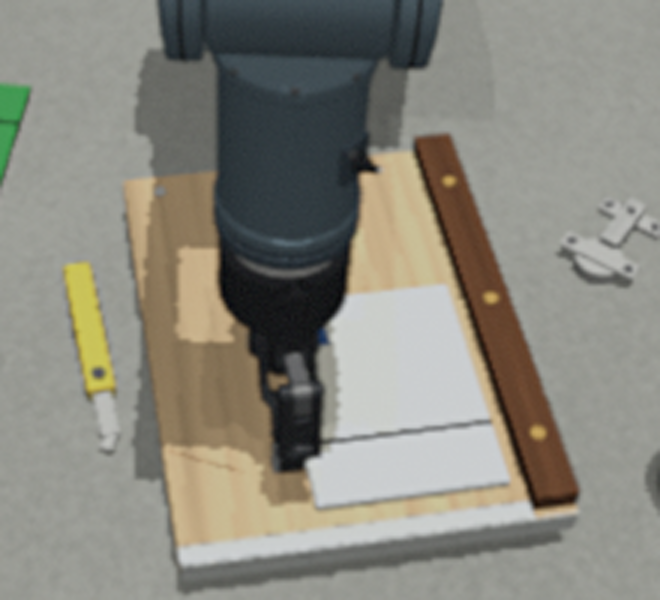

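View pics/wrist2.png

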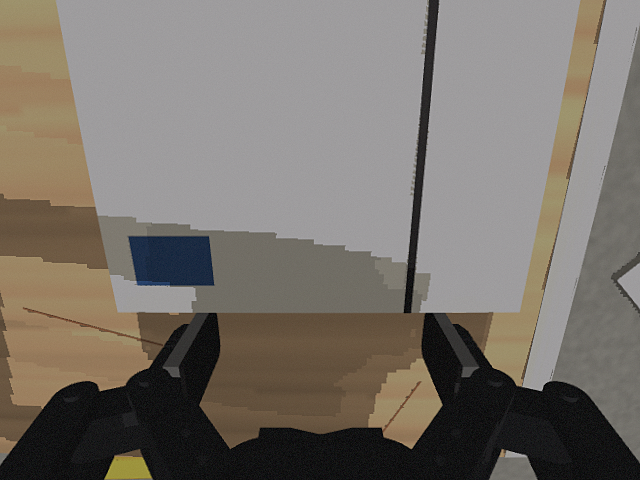

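The sheet is square to the fingers with an even gap of about 9 mm to the fence. I'll close that gap gently.

```bash
python3 -m inch '[[[0.2,0,0,0,0,0],[0.4,0,0,0,0,0],[0.55,0,0,0,0,0],[0.65,0,0,0,0,0],[0.7,0,0,0,0,0],[0.75,0,0,0,0,0],[0.8,0,0,0,0,0],[0.8,0,0,0,0,0]]]';python3 -m inch '[[[0.05,0,0,0,0,0],[0.1,0,0,0,0,0],[0.1,0,0,0,0,0]]]'; python3 -m inch '[[[0.05,0,0,0,0,0],[0.1,0,0,0,0,0],[0.1,0,0,0,0,0]]]'; python3 go.py -.105 -.131 .024 0
```

```text
t: 5.88
position: [0.6227, 0.02, 0.0238]
ee_rot: [0.692, 0.721, 0.0, -0.0]
wrist_force: [0.6, -0.6, -0.4]
finger_gap: 1.003
t: 6.13
position: [0.6227, 0.021, 0.0238]
ee_rot: [0.692, 0.721, 0.0, -0.0]
wrist_force: [-0.2, -1.3, 0.3]
finger_gap: 1.003
t: 6.38
position: [0.6227, 0.0215, 0.0238]
ee_rot: [0.692, 0.721, -0.0, 0.0]
wrist_force: [-0.7, -1.4, 0.3]
finger_gap: 1.004
t 6.3833 board now [-104.1 -130.6] z 0.0238 F [-0.7 -1.4  0.3]
shift cm [-0.04 -0.09 -0.02] rot [-0.     0.001  0.   ]
tool axes in board: x [-0.  1.] y [1. 0.]
```

```bash
python3 -m inch '[[[0.05,0,0,0,0,0],[0.1,0,0,0,0,0],[0.1,0,0,0,0,0]]]'; python3 -m inch '[[[0.05,0,0,0,0,0],[0.1,0,0,0,0,0],[0.1,0,0,0,0,0]]]'; python3 go.py -.105 -.131 .024 0
```

```text
t: 6.63
position: [0.6227, 0.0216, 0.0238]
ee_rot: [0.692, 0.721, -0.001, 0.001]
wrist_force: [-0.3, -6.9, -0.2]
finger_gap: 1.001
t: 6.88
position: [0.6227, 0.0217, 0.0239]
ee_rot: [0.692, 0.721, -0.001, 0.001]
wrist_force: [-1.0, -8.7, -0.9]
finger_gap: 1.0
t 6.8833 board now [-104.  -130.4] z 0.0239 F [-1.  -8.7 -0.9]
shift cm [-0.06 -0.1  -0.01] rot [-0.     0.003  0.   ]
tool axes in board: x [-0.  1.] y [1. 0.]
```

Firm contact with the fence. Now back off, lift and look.

```bash
python3 -m inch '[[[-0.5,0,0,0,0,0],[-1.5,0,0,0,0,0],[-2.5,0,-1,0,0,0],[-3,0,-4,0,0,0],[-3,0,-8,0,0,0],[-3,0,-8,0,0,0]]]'; python3 go.py -.26 -.066 .10 90; python3 go.py -.26 -.066 .10 -90
python3 - <<'E'
from h import *
print(read_state()["q"].round(2))
im=viewer.grab_frame("top")[:,:,::-1];cv2.imwrite("pics/top3.png",im)
E
```

```text
t: 7.38
position: [0.6287, -0.0078, 0.1123]
ee_rot: [0.693, 0.721, 0.004, 0.005]
wrist_force: [2.5, 0.3, 1.3]
finger_gap: 1.003
t 7.3833 board now [ -99.3 -160. ] z 0.1123 F [2.5 0.3 1.3]
shift cm [  9.39 -16.1    1.  ] rot [ 0.008  0.012 -1.572]
tool axes in board: x [0.001 1.   ] y [ 1.    -0.001]
t 7.3833 board now [ -99.3 -160. ] z 0.1123 F [2.5 0.3 1.3]
shift cm [  9.39 -16.1    1.  ] rot [ 0.012 -0.008  1.57 ]
tool axes in board: x [0.001 1.   ] y [ 1.    -0.001]
[-0.19  0.49  1.5   0.    1.14 -0.23]
```

View pics/top3.png

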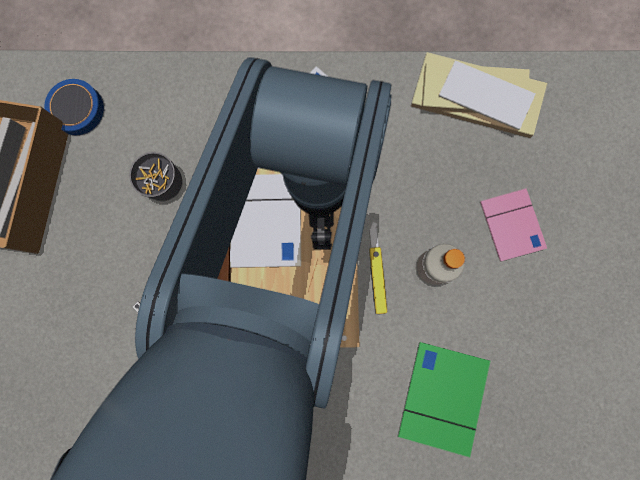

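```bash
python3 -m inch '[[[9.4,-13.6,0,0,0,1.571],[9.4,-13.6,0,0,0,1.571],[9.4,-13.6,0,0,0,1.571],[9.4,-13.6,0,0,0,1.571],[9.4,-13.6,0,0,0,1.571],[9.4,-13.6,0,0,0,1.571],[9.4,-13.6,0,0,0,1.571],[9.4,-13.6,0,0,0,1.571],[9.4,-13.6,0,0,0,1.571],[9.4,-13.6,0,0,0,1.571],[9.4,-13.6,0,0,0,1.571],[9.4,-13.6,0,0,0,1.571],[9.4,-13.6,0,0,0,1.571],[9.4,-13.6,0,0,0,1.571],[9.4,-13.6,0,0,0,1.571],[9.4,-13.6,0,0,0,1.571]]]'; python3 go.py -.235 -.066 .0238 -90
python3 - <<'E'
from h import *
im=viewer.grab_frame("wrist")[:,:,::-1];cv2.imwrite("pics/wrist4.png",im)
im=viewer.grab_frame("scene")[:,:,::-1];cv2.imwrite("pics/scene4.png",im)
E
```

```text
t: 8.77
position: [0.484, 0.0822, 0.1038]
ee_rot: [1.0, 0.021, -0.0, -0.0]
wrist_force: [-0.4, -0.2, -1.0]
finger_gap: 0.995
t 8.7667 board now [-240.2  -64.2] z 0.1038 F [-0.4 -0.2 -1. ]
shift cm [0.52 0.18 8.  ] rot [-0.     0.     0.002]
tool axes in board: x [1.    0.002] y [ 0.002 -1.   ]
```

View pics/wrist4.png

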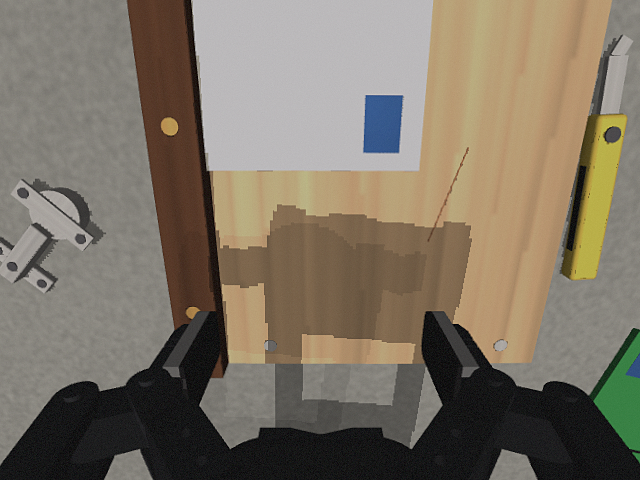

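View pics/scene4.png

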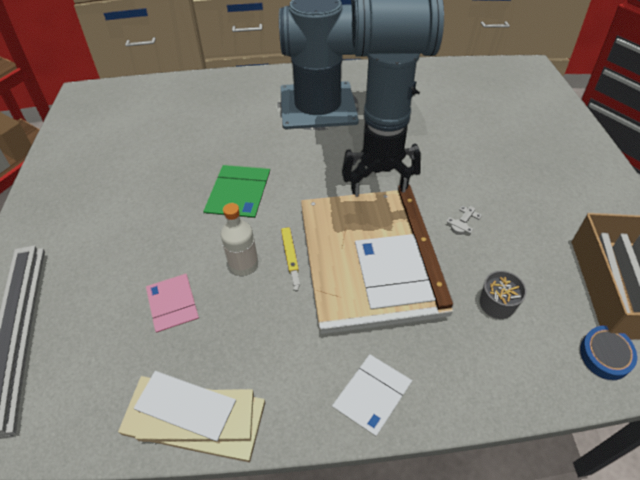

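The knuckles would pass close to the fence, so I'll narrow the jaws to 60 % before going down.

```bash
python3 -m inch '[[[0.3,0,1.5,0,0,0],[0.3,0,3,0,0,0],[0.3,0,4.5,0,0,0],[0.3,0,5.4,0,0,0],[0.3,0,5.4,0,0,0],[0.3,0,5.4,0,0,0]]]' 0.2; python3 go.py -.235 -.063 .035 -90
python3 - <<'E'
from h import *
im=viewer.grab_frame("wrist")[:,:,::-1];cv2.imwrite("pics/wrist5.png",im)
im=viewer.grab_frame("scene")[:,:,::-1];cv2.imwrite("pics/scene5.png",cv2.resize(im[120:330,290:470],None,fx=2.8,fy=2.8,interpolation=cv2.INTER_CUBIC))
E
```

```text
t: 9.37
position: [0.4868, 0.0824, 0.0496]
ee_rot: [1.0, 0.021, -0.001, -0.0]
wrist_force: [0.1, -0.0, 0.5]
finger_gap: 0.606
t 9.3667 board now [-237.3  -64.1] z 0.0496 F [ 0.1 -0.   0.5]
shift cm [ 0.23 -0.11  1.46] rot [-0.     0.001  0.   ]
tool axes in board: x [1. 0.] y [ 0. -1.]
```

View pics/wrist5.png

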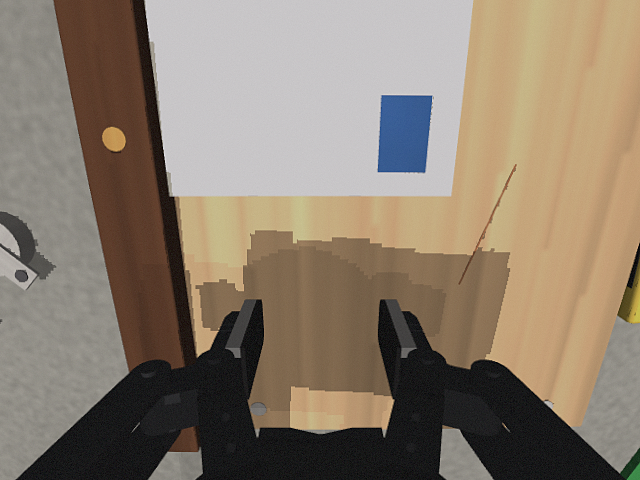

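View pics/scene5.png

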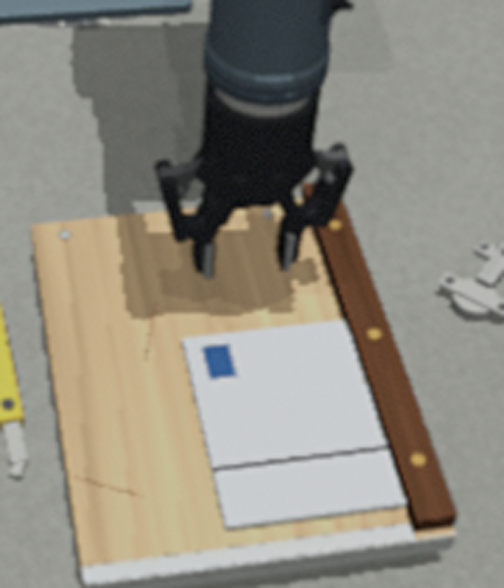

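```bash
python3 - <<'E'
from go import *
m=viewer.camera_model("wrist")
for z in (.045,.05,.055,.06,.065):
    P=onz(m,[(262,300),(379,300)],z);print(z,np.linalg.norm(P[0]-P[1]).round(4),(w2b(P.mean(0))*1000).round(1))
E
python3 -m inch '[[[0,0,0.5,0,0,0],[0,0,1.0,0,0,0],[0,0,1.3,0,0,0],[0,0,1.3,0,0,0]]]'; python3 -m inch '[[[0,0,0.1,0,0,0],[0,0,0.2,0,0,0],[0,0,0.2,0,0,0]]]'
```

```text
0.045 0.0538 [-230.9  -64. ]
0.05 0.0519 [-228.2  -64. ]
0.055 0.0501 [-225.5  -64. ]
0.06 0.0483 [-222.7  -64. ]
0.065 0.0465 [-220.  -64.]
t: 9.8
position: [0.4865, 0.0824, 0.0362]
ee_rot: [1.0, 0.02, -0.001, -0.0]
wrist_force: [0.6, 0.4, -1.2]
finger_gap: 0.598
t: 10.05
position: [0.4871, 0.0824, 0.0347]
ee_rot: [1.0, 0.02, -0.0, -0.0]
wrist_force: [0.4, 0.3, -0.2]
finger_gap: 0.597
```

```bash
python3 -m inch '[[[0,0,0.1,0,0,0],[0,0,0.1,0,0,0]]]'; python3 -m inch '[[[0,0,0.05,0,0,0],[0,0,0.05,0,0,0]]]'; python3 go.py -.196 -.063 .033 -90
python3 - <<'E'
from h import *
im=viewer.grab_frame("scene")[:,:,::-1];cv2.imwrite("pics/scene6.png",cv2.resize(im[180:260,330:430],None,fx=6,fy=6,interpolation=cv2.INTER_CUBIC))
E
```

```text
t: 10.22
position: [0.4871, 0.0824, 0.0337]
ee_rot: [1.0, 0.02, -0.0, 0.0]
wrist_force: [1.2, -0.1, 0.2]
finger_gap: 0.601
t: 10.38
position: [0.4871, 0.0824, 0.0333]
ee_rot: [1.0, 0.02, -0.0, 0.0]
wrist_force: [-0.2, 0.0, -0.2]
finger_gap: 0.599
t 10.3833 board now [-237.1  -64.1] z 0.0333 F [-0.2  0.  -0.2]
shift cm [ 4.11 -0.12  0.03] rot [ 0.  0. -0.]
tool axes in board: x [ 1. -0.] y [-0. -1.]
```

View pics/scene6.png

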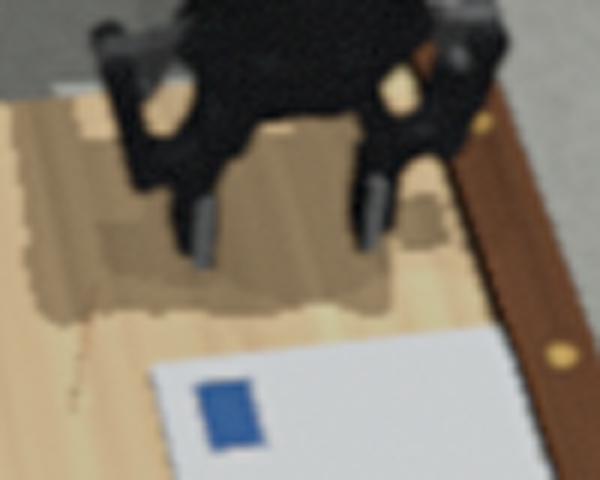

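```bash
python3 - <<'E'
from go import *
m=viewer.camera_model("scene")
for z in (.036,.038,.04,.044,.05):
    P=onz(m,[(364.2,224.4),(392,221.4)],z);print(z,[(w2b(p)*1000).round(1) for p in P])
E
python3 -m inch '[[[0,0,0.05,0,0,0],[0,0,0.05,0,0,0]]]';python3 -m inch '[[[0,0,0.05,0,0,0],[0,0,0.05,0,0,0]]]'
```

```text
0.036 [array([-229.4,  -90.5]), array([-229.2,  -31.2])]
0.038 [array([-227.6,  -91. ]), array([-227.4,  -31.8])]
0.04 [array([-225.9,  -91.4]), array([-225.7,  -32.4])]
0.044 [array([-222.4,  -92.3]), array([-222.1,  -33.6])]
0.05 [array([-217.1,  -93.7]), array([-216.9,  -35.4])]
t: 10.6
position: [0.4872, 0.0824, 0.0328]
ee_rot: [1.0, 0.02, 0.0, 0.0]
wrist_force: [0.2, -1.1, 0.3]
finger_gap: 0.602
t: 10.77
position: [0.4872, 0.0824, 0.0328]
ee_rot: [1.0, 0.02, 0.0, 0.0]
wrist_force: [-1.9, -0.2, 6.1]
finger_gap: 0.599
```

Touchdown at TCP z = 0.0328. I'll lift 2 mm and push forward, stopping about 14 mm short.

```bash
python3 -m inch '[[[0,0,-0.2,0,0,0],[0.7,0,-0.2,0,0,0],[1.5,0,-0.2,0,0,0],[2.3,0,-0.2,0,0,0],[3.0,0,-0.2,0,0,0],[3.4,0,-0.2,0,0,0],[3.7,0,-0.2,0,0,0],[4.0,0,-0.2,0,0,0],[4.3,0,-0.2,0,0,0],[4.7,0,-0.2,0,0,0],[5.1,0,-0.2,0,0,0],[5.5,0,-0.2,0,0,0],[5.9,0,-0.2,0,0,0],[6.3,0,-0.2,0,0,0],[6.7,0,-0.2,0,0,0],[7.0,0,-0.2,0,0,0],[7.3,0,-0.2,0,0,0],[7.5,0,-0.2,0,0,0],[7.6,0,-0.2,0,0,0],[7.6,0,-0.2,0,0,0]]]'; python3 go.py -.126 -.063 .0345 -90
python3 - <<'E'
from h import *
im=viewer.grab_frame("scene")[:,:,::-1];cv2.imwrite("pics/scene7.png",im);cv2.imwrite("pics/scene7c.png",cv2.resize(im[170:350,310:470],None,fx=3.3,fy=3.3,interpolation=cv2.INTER_CUBIC))
E
```

```text
t: 12.43
position: [0.5633, 0.0855, 0.0344]
ee_rot: [1.0, 0.02, 0.0, 0.0]
wrist_force: [0.2, -0.3, -0.4]
finger_gap: 0.595
t 12.4333 board now [-160.7  -64.2] z 0.0344 F [ 0.2 -0.3 -0.4]
shift cm [ 3.47 -0.12 -0.01] rot [ 0. -0. -0.]
tool axes in board: x [ 1. -0.] y [-0. -1.]
```

View pics/scene7c.png

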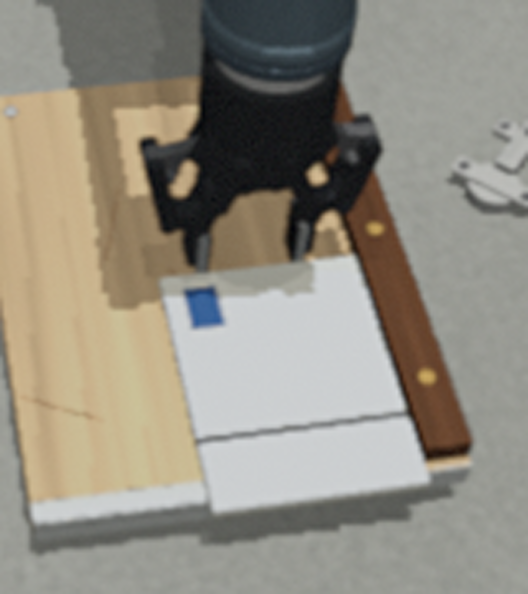

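Run:
```python
from go import *
im=cv2.imread("pics/scene0.png");m=viewer.camera_model("scene")
for y in (-.05,-.10,-.15,-.19):
    pts=[np.r_[b2w(x/1000,y),.036] for x in range(-20,22,1)]
    uv=proj(m,np.array(pts)).astype(np.float32)
    v=cv2.remap(im,uv[:,:1],uv[:,1:],cv2.INTER_LINEAR)[:,0].mean(1)
    print(y,v.astype(int).tolist())
m=viewer.camera_model("top");im=cv2.imread("pics/top0.png")
for y in (-.05,-.10,-.15,-.19):
    pts=[np.r_[b2w(x/1000,y),.036] for x in range(-20,22,1)]
    uv=proj(m,np.array(pts)).astype(np.float32)
    v=cv2.remap(im,uv[:,:1],uv[:,1:],cv2.INTER_LINEAR)[:,0].mean(1)
    print(y,v.astype(int).tolist())
```

```text
-0.05 [172, 172, 171, 171, 171, 172, 176, 181, 186, 191, 194, 195, 195, 195, 196, 196, 195, 192, 189, 180, 170, 153, 136, 120, 105, 99, 97, 97, 98, 97, 95, 91, 87, 83, 82, 81, 81, 83, 90, 100, 116, 129]
-0.1 [173, 172, 172, 172, 173, 173, 174, 177, 180, 186, 192, 193, 195, 195, 195, 196, 197, 197, 196, 191, 180, 163, 136, 114, 103, 96, 99, 102, 101, 100, 98, 96, 92, 87, 86, 84, 90, 95, 109, 123, 131, 138]
-0.15 [172, 172, 171, 171, 172, 173, 177, 181, 186, 191, 194, 195, 196, 196, 196, 196, 196, 197, 192, 186, 168, 150, 130, 110, 103, 100, 100, 102, 102, 100, 98, 94, 90, 86, 85, 85, 88, 94, 104, 119, 130, 138]
-0.19 [168, 168, 168, 168, 169, 171, 175, 181, 186, 192, 194, 195, 195, 196, 196, 196, 195, 194, 187, 179, 164, 146, 127, 110, 102, 100, 100, 101, 101, 101, 98, 94, 90, 88, 87, 86, 89, 95, 107, 121, 132, 141]
-0.05 [132, 132, 132, 131, 131, 130, 136, 147, 152, 156, 156, 156, 156, 156, 157, 157, 155, 156, 157, 143, 127, 113, 104, 104, 104, 105, 105, 105, 104, 103, 102, 103, 104, 104, 103, 103, 102, 99, 97, 100, 103, 103]
-0.1 [137, 138, 138, 137, 136, 134, 135, 145, 153, 156, 158, 158, 157, 155, 154, 154, 155, 156, 159, 145, 123, 110, 99, 98, 97, 100, 103, 104, 104, 105, 107, 108, 106, 106, 107, 107, 107, 106, 105, 105, 106, 105]
-0.15 [134, 135, 133, 133, 133, 121, 103, 120, 143, 151, 156, 155, 155, 156, 156, 156, 156, 157, 157, 151, 129, 112, 102, 100, 103, 105, 105, 105, 105, 104, 103, 102, 103, 106, 105, 105, 102, 101, 101, 101, 100, 100]
-0.19 [131, 130, 130, 130, 129, 129, 130, 134, 145, 153, 157, 157, 156, 156, 155, 154, 153, 156, 152, 143, 129, 113, 108, 105, 105, 105, 107, 107, 106, 107, 108, 107, 107, 108, 108, 106, 104, 102, 102, 102, 102, 102]
```

```bash
cat > line.py <<'E'
import sys
from go import *
n,f=sys.argv[1:3];x0=float(sys.argv[3]);bias={"scene":1.2,"top":0.}[n]
im=cv2.imread(f).astype(np.float32).mean(2);m=viewer.camera_model(n)
xs=np.arange(x0-14,x0+14,.25)
for y in np.arange(-.11,-.005,.015):
    uv=proj(m,np.array([np.r_[b2w(x/1000,y),.042] for x in xs])).astype(np.float32)
    v=cv2.remap(im,uv[:,:1],uv[:,1:],cv2.INTER_LINEAR)[:,0]
    k=v.argmin();w=np.clip(np.percentile(v,60)-8-v,0,None);w[np.abs(xs-xs[k])>5]=0
    print(y.round(3),"line x minus edge mm:",((w@xs)/w.sum()-bias).round(2),int(v.min()))
E
python3 line.py scene pics/scene7.png -34
```

```text
-0.11 line x minus edge mm: -35.81 132
-0.095 line x minus edge mm: -35.69 135
-0.08 line x minus edge mm: -35.64 137
-0.065 line x minus edge mm: -35.63 127
-0.05 line x minus edge mm: -35.53 137
-0.035 line x minus edge mm: -35.43 134
-0.02 line x minus edge mm: -35.52 129
```

Scene measurement: the line is 35.6 mm behind the edge and square to within 0.2°. Push 31 mm and remeasure.

```bash
python3 -m inch '[[[0.3,0,0,0,0,0],[0.6,0,0,0,0,0],[0.9,0,0,0,0,0],[1.2,0,0,0,0,0],[1.5,0,0,0,0,0],[1.8,0,0,0,0,0],[2.1,0,0,0,0,0],[2.4,0,0,0,0,0],[2.6,0,0,0,0,0],[2.8,0,0,0,0,0],[3.0,0,0,0,0,0],[3.1,0,0,0,0,0],[3.1,0,0,0,0,0],[3.1,0,0,0,0,0]]]'; python3 go.py -.126 -.063 .0345 -90
python3 - <<'E'
from h import *
for n in ("scene","top"):
    im=viewer.grab_frame(n)[:,:,::-1];cv2.imwrite(f"pics/{n}8.png",im)
    if n=="top": cv2.imwrite("pics/top8c.png",cv2.resize(im[120:350,190:400],None,fx=2.5,fy=2.5,interpolation=cv2.INTER_CUBIC))
    else: cv2.imwrite("pics/scene8c.png",cv2.resize(im[200:350,310:470],None,fx=3.5,fy=3.5,interpolation=cv2.INTER_CUBIC))
E
python3 line.py scene pics/scene8.png -3.5;python3 line.py top pics/top8.png -4.5
```

```text
t: 13.65
position: [0.5942, 0.0868, 0.0343]
ee_rot: [1.0, 0.02, 0.0, 0.0]
wrist_force: [0.6, 0.0, -1.1]
finger_gap: 0.6
t 13.65 board now [-129.8  -64.2] z 0.0343 F [ 0.6  0.  -1.1]
shift cm [ 0.38 -0.12 -0.02] rot [ 0. -0. -0.]
tool axes in board: x [ 1. -0.] y [-0. -1.]
-0.11 line x minus edge mm: -4.46 130
-0.095 line x minus edge mm: -4.37 130
-0.08 line x minus edge mm: -4.23 125
-0.065 line x minus edge mm: -4.22 133
-0.05 line x minus edge mm: -4.14 132
-0.035 line x minus edge mm: -4.08 132
-0.02 line x minus edge mm: -4.23 147
-0.11 line x minus edge mm: -4.11 40
-0.095 line x minus edge mm: -4.04 39
-0.08 line x minus edge mm: 6.46 24
-0.065 line x minus edge mm: nan 84
-0.05 line x minus edge mm: nan 84
-0.035 line x minus edge mm: 7.73 91
-0.02 line x minus edge mm: 8.53 92line.py:10: RuntimeWarning: invalid value encountered in scalar divide
  print(y.round(3),"line x minus edge mm:",((w@xs)/w.sum()-bias).round(2),int(v.min()))
```

View pics/scene8c.png

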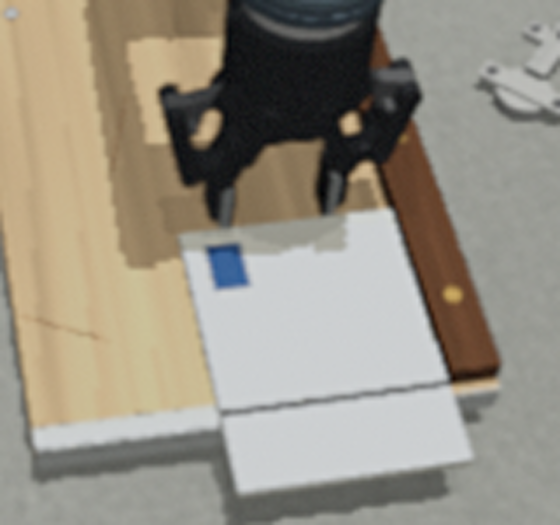

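View pics/top8c.png

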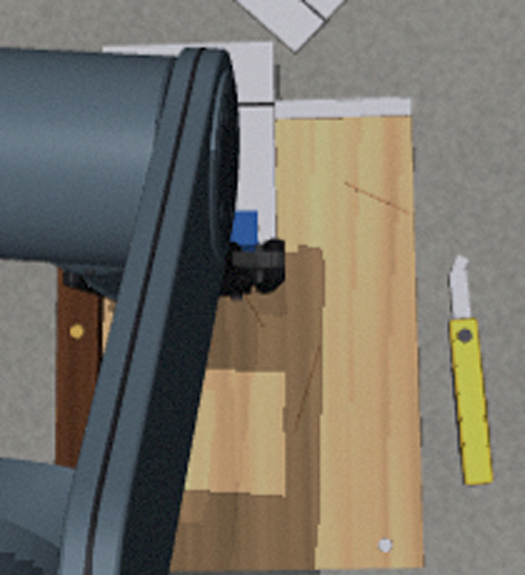

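Both cameras agree: 4.1–4.2 mm to go.

```bash
python3 -m inch '[[[0.1,0,0,0,0,0],[0.2,0,0,0,0,0],[0.3,0,0,0,0,0],[0.37,0,0,0,0,0],[0.41,0,0,0,0,0],[0.41,0,0,0,0,0],[0.41,0,0,0,0,0]]]'; python3 -m inch '[[[-0.3,0,0,0,0,0],[-1,0,0,0,0,0],[-2,0,0,0,0,0],[-4,0,-1,0,0,0],[-6,0,-4,0,0,0],[-8,0,-8,0,0,0],[-10,0,-12,0,0,0],[-12,0,-16,0,0,0],[-14,0,-18,0,0,0],[-16,0,-18,0,0,0],[-18,0,-18,0,0,0],[-18,0,-18,0,0,0]]]'
python3 - <<'E'
from h import *
for n in ("scene","top"):
    im=viewer.grab_frame(n)[:,:,::-1];cv2.imwrite(f"pics/{n}9.png",im)
    if n=="top": cv2.imwrite("pics/top9c.png",cv2.resize(im[120:350,190:400],None,fx=2.5,fy=2.5,interpolation=cv2.INTER_CUBIC))
    else: cv2.imwrite("pics/scene9c.png",cv2.resize(im[200:350,310:470],None,fx=3.5,fy=3.5,interpolation=cv2.INTER_CUBIC))
E
python3 line.py scene pics/scene9.png 0;python3 line.py top pics/top9.png 0
```

```text
t: 14.33
position: [0.5982, 0.0869, 0.0343]
ee_rot: [1.0, 0.02, 0.0, 0.0]
wrist_force: [-0.0, -0.1, 0.2]
finger_gap: 0.604
t: 15.33
position: [0.4143, 0.0799, 0.2147]
ee_rot: [1.0, 0.021, -0.0, 0.0]
wrist_force: [-0.1, 1.3, -0.3]
finger_gap: 0.602
-0.11 line x minus edge mm: -0.55 120
-0.095 line x minus edge mm: -0.46 123
-0.08 line x minus edge mm: -0.53 119
-0.065 line x minus edge mm: -0.69 132
-0.05 line x minus edge mm: -0.81 138
-0.035 line x minus edge mm: -1.12 111
-0.02 line x minus edge mm: -0.93 121
-0.11 line x minus edge mm: -0.54 31
-0.095 line x minus edge mm: -0.22 49
-0.08 line x minus edge mm: -0.53 54
-0.065 line x minus edge mm: -0.51 41
-0.05 line x minus edge mm: -0.48 35
-0.035 line x minus edge mm: -0.17 48
-0.02 line x minus edge mm: -0.29 74
```

View pics/scene9c.png

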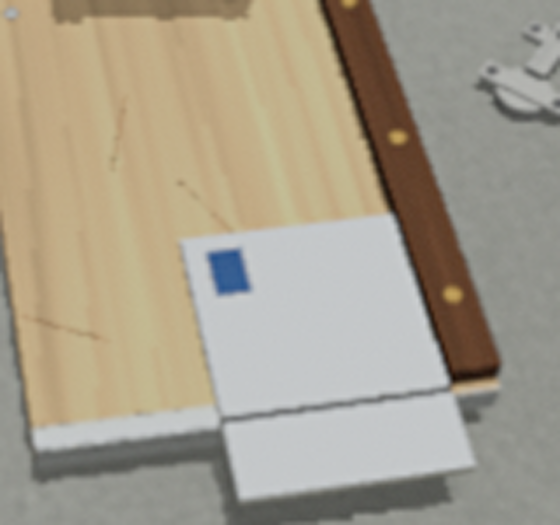

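View pics/top9c.png

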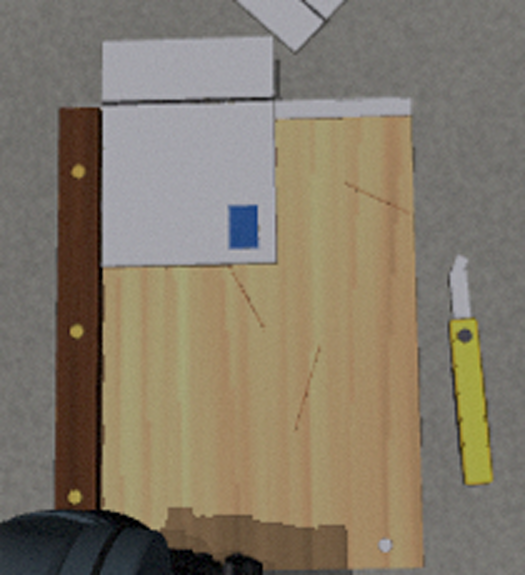

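Run:
```python
from go import *
from meas import *
for n in ("top","scene"):
    im=cv2.imread(f"pics/{n}9.png");m=viewer.camera_model(n);g=im[:,:,0].astype(float)
    c=np.array([[80,60],[80,-60],[-80,-60],[-80,60.]])/1000+[-.0355,-.0605]
    uv=proj(m,np.array([np.r_[b2w(*p),.042] for p in c]))
    L=[fitedge(g,uv[i],uv[(i+1)%4],half=3) for i in (0,1,2,3)]
    k=np.array([isect(L[3],L[0]),isect(L[0],L[1]),isect(L[1],L[2]),isect(L[2],L[3])])
    P=onz(m,k,.042);B=np.array([w2b(p) for p in P])*1000;print(n,B.round(1).tolist(),"mean",B.mean(0).round(2))
    if n=="scene":
        f=fitedge(im[:,:,2].astype(float),*proj(m,np.array([np.r_[b2w(-.16,0),.036],np.r_[b2w(-.31,0),.036]])),half=4)
    else: f=fitedge(im[:,:,2].astype(float),*proj(m,np.array([np.r_[b2w(-.13,0),.036],np.r_[b2w(-.24,0),.036]])),half=4)
    print("fence y",[(w2b(p)*1000).round(1) for p in onz(m,f,.036)])
```

```text
resid 0.16 0
  resid 0.24 1
  resid 0.12 0
  resid 0.11 0
top [[44.7, -0.3], [44.6, -119.7], [-115.1, -119.9], [-115.0, -0.7]] mean [-35.18 -60.17]
  resid 0.1 0
fence y [array([-130. ,   -0.4]), array([-240. ,   -0.4])]
  resid 0.17 0
  resid 0.28 1
  resid 0.12 0
  resid 0.19 0
scene [[46.3, 0.9], [47.0, -120.3], [-115.0, -118.6], [-114.7, 1.6]] mean [-34.1  -59.13]
  resid 0.15 0
fence y [array([-160.4,    1.5]), array([-310.5,    1.7])]
```

Line is within about 0.5 mm of the edge, and the long side is on the fence within about 0.5 mm. Final check that the other things haven't moved, then hand in.

Run:
```python
import cv2,numpy as np
from cell import ticket
a=cv2.GaussianBlur(cv2.imread("pics/scene0.png"),(5,5),0).astype(int);b=cv2.GaussianBlur(cv2.imread("pics/scene9.png"),(5,5),0).astype(int)
for n,(x0,x1,y0,y1) in dict(knife=(278,302,222,294),glue=(215,262,202,280),screws=(476,530,266,324),hinge=(442,485,200,240)).items():
    d=np.abs(a-b)[y0:y1,x0:x1].max(2);print(n,d.max(),d.mean().round(2))
print(ticket.close_job())
```

```text
knife 3 2.27
glue 3 2.12
screws 3 1.92
hinge 3 2.26
the job is handed in; nothing more can be done
None
```

The sheet is set up for snapping, and I handed the job in at about 15.5 s. It was pushed flat throughout and never lifted. I first pushed its right side with open fingers until it met the fence (about 9 N). Then I pushed its rear end forward along the fence until the line reached the metal edge, and withdrew the hand up and back.

What the last checks showed:
- **Line against the edge:** it sits about 0.2–0.5 mm behind the edge from the top camera and 0.3–1.1 mm behind from the scene camera. The scene figures allow for that camera placing the board edge 1.2 mm farther out than the top one.
- **Long side against the fence:** it touches within measurement error. The top camera shows no gap. The scene camera shows the rear corner touching and leaves room for roughly 0.5 mm at the front corner, which is within the calibration error.
- **Other things:** the knife, glue, screws and hinge look the same as at the start in the scene camera.
- **Robot:** the gripper was clear of everything at hand-in. I took no picture after handing in.

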